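Find the rocking corner of the jig plate and shim it

ROBOT

A 6-joint arm with a two-finger parallel gripper is mounted at the origin on a cart in front of the work surface, level with it; the furniture and walls round the work are solid. World frame = base frame: x ahead of the robot, y to its left, z up, the work surface at z = 0. Lengths are in mm, angles in degrees, forces in N, time in s.
With the tool pointing down it reaches from about 275 to 850 mm from the base axis. Payload 19 kg.
Tool frame: the origin (TCP) lies between the finger pads; the fingertips stand 14 mm ahead of it and the grasp point (between the pads) lies 5 mm behind it (nose_length is the distance from the TCP to the fingertips, in mm); z points along the fingers, y is the line along which they close (so a half turn about z gives the same grasp; the last joint's range is limited). The gripper opens to 85 mm and grips with 20 to 120 N. Pads are 22 mm wide; open, the fingers measure 114 mm over their backs; the gripper's body (76 mm by 85 mm) begins 54 mm behind the grasp point. The pads swing forward as they close: fully open they stand 13 mm farther back than shut.
Start: joints at [66.463, 8.623, 82.357, -0, 89.026, -7.678], TCP at [157.141, 553.081, 245.267] pointing down, gripper open.
Joint ranges: [-160.23, 160.23], [-39.13, 120.54], [6.94, 153.29], [-79.49, 259.48], [9.18, 160.14], [-161.06, 161.06]. Speed limits (degrees/s): [108.29, 108.29, 127.2, 172.46, 172.46, 172.46].

INTERFACE

Orientations are given as [roll, pitch, yaw] about the fixed x, y, z axes, in that order (R = Rz(yaw) Ry(pitch) Rx(roll)).
In Python, from bench import movep, move_linear, set_joints, set_gripper, sleep, solve_ik, get_image, get_calibration, IKError, sign_off, get_time, get_joint_pos, get_qd, get_joint_torque, get_position, get_orientation, get_contact_force, get_wrist_torque, get_gripper_width, get_gripper_force, nose_length gives the robot as it stands. The module is installed in compiled form; this text tells all that it offers. Calls block until the motion is done:
- movep(position, orientation): joint-space move of the TCP to a pose.
- move_linear(position, max_speed=150, orientation=None, threshold=None): straight line of the TCP; orientation=None keeps the orientation; max_speed is the mean speed in mm/s. With threshold (N) it stops when the force on the tool has changed by that much, and returns True; else False.
- set_joints(angles): joint-space move.
- set_gripper(opening, grip_force=None): finger opening in mm; grip_force is the grip in N (None keeps the last); returns when the fingers have stopped.
- sleep(seconds).
- solve_ik(position, orientation): joint angles nearest the present ones, or None.
- get_image(name): name is "scene" or "top" or "wrist"; returns the picture (400x640x3 uint8, red, green, blue); there is no depth.
- get_calibration(name): a dict with "K" (3x3 intrinsics, pixels), "R" (3x3) and "t" (3): a world point X has camera coordinates R X + t. Camera axes: x right, y down, z forward; pixel columns grow to the right and rows downward; lengths in mm; the calibration is good to about 2 mm. A picture is of the moment at which its call begins: read the wrist's pose just before it. get_calibration takes no time and is no camera call; for the wrist camera it gives the pose at the moment of the call.
A pose or a line that the arm cannot do raises IKError and nothing moves.
- sign_off(): hands the job in; it is judged then, once.
Readings, each from a call of its own:
- get_time(): time.
- get_joint_pos(): joint angles.
- get_qd(): joint speeds.
- get_joint_torque(): joint torques, N m.
- get_position(): TCP position.
- get_orientation(): TCP orientation.
- get_contact_force(): force on the tool from outside, world axes, zero at the start.
- get_wrist_torque(): the same for the moment, N m.
- get_gripper_width(): finger opening in mm.
- get_gripper_force(): force on a finger pad.
Only numpy, scipy, OpenCV 4.12 (cv2) and the standard library are available. Lean on these libraries where they do the work, as an engineer would, in place of code of your own. Each camera call takes 0.05 s, during which the arm holds its last target. There are 200 camera calls.

TASK

The aluminium jig plate on the wooden board rocks: one of its four corner feet is soft. Without gripping anything, press down on top of the corner ears with the fingertips, one after another, until you find the one that dips, then press the brass shim leaf of that corner down fully flat and take the hand away. Leave the other three shims standing, do not shift or lift the plate, and do not disturb the things around it.

Things in the scene. Friction and masses are not known exactly. Their poses are not given: they have to be found in the camera images.
- base: Fixed wooden board, 245 x 225 x 8 mm, lying on the bench under the jig. Origin on the bench below the middle of the four feet; its +x runs away from the robot (the 'rear'), +y to the left, turned by up to 0.25 rad. Steel-and-rubber feet stand on it at x = +-65, y = +-75 mm.
- plate: Loose aluminium jig plate resting on the four feet, 0.9 kg, H-shaped, 166 x 196 mm, 8 mm thick; its top is 36 mm above the bench. A spine 100 mm wide (y) carries in its middle a wooden V-block 50 x 70 mm that rises 33 mm above the plate; four ears 36 mm (x) by 48 mm (y) reach out sideways, one over each foot. Origin: centre of its underside; axes as the board's.
- corner_front_left (a point): Spot to press on the front left ear: right above its foot, on the plate's top face, 36 mm above the bench when the plate sits level (the point belongs to the board and does not dip with the plate).
- corner_rear_left (a point): Spot to press on the rear left ear: right above its foot, on the plate's top face, 36 mm above the bench when the plate sits level (the point belongs to the board and does not dip with the plate).
- corner_rear_right (a point): Spot to press on the rear right ear: right above its foot, on the plate's top face, 36 mm above the bench when the plate sits level (the point belongs to the board and does not dip with the plate).
- corner_front_right (a point): Spot to press on the front right ear: right above its foot, on the plate's top face, 36 mm above the bench when the plate sits level (the point belongs to the board and does not dip with the plate).
- shim_front_left (a point): Spot to press on the shim of the front left corner, given where the brass leaf's top lies once flat, 22 mm above the bench (the point belongs to the board). The leaf points from its ear towards the board's -x: hinge axis 30 mm towards +x from this point, leaf 49 mm long, 14 mm wide at the neck, 24 mm wide over its last 24 mm. It stands up at 0.6 to 0.75 rad at the start, so straight above this point it is met 43 to 51 mm above the bench.
- shim_rear_left (a point): Spot to press on the shim of the rear left corner, given where the brass leaf's top lies once flat, 22 mm above the bench (the point belongs to the board). The leaf points from its ear towards the board's -x: hinge axis 30 mm towards +x from this point, leaf 49 mm long, 14 mm wide at the neck, 24 mm wide over its last 24 mm. It stands up at 0.6 to 0.75 rad at the start, so straight above this point it is met 43 to 51 mm above the bench.
- shim_rear_right (a point): Spot to press on the shim of the rear right corner, given where the brass leaf's top lies once flat, 22 mm above the bench (the point belongs to the board). The leaf points from its ear towards the board's -x: hinge axis 30 mm towards +x from this point, leaf 49 mm long, 14 mm wide at the neck, 24 mm wide over its last 24 mm. It stands up at 0.6 to 0.75 rad at the start, so straight above this point it is met 43 to 51 mm above the bench.
- shim_front_right (a point): Spot to press on the shim of the front right corner, given where the brass leaf's top lies once flat, 22 mm above the bench (the point belongs to the board). The leaf points from its ear towards the board's -x: hinge axis 30 mm towards +x from this point, leaf 49 mm long, 14 mm wide at the neck, 24 mm wide over its last 24 mm. It stands up at 0.6 to 0.75 rad at the start, so straight above this point it is met 43 to 51 mm above the bench.
- loose_foot (a joint): How far the one soft foot (whichever corner it is at in this run) is pressed down, in m: 0 at rest, 0.004 at its stop. It springs back; a steady press of about 3 N on that corner takes it 2 mm down, about 5 N to the stop. The other three feet are rigid. All feet look alike, and the plate lies level until pressed.
- loose_shim (a joint): Angle of the shim leaf at the corner with the soft foot (whichever that is), rad: 0.6 to 0.75 standing up at the start, 0 flat (its stop). Stiff hinge that stays where it is left; about 4 to 6 N on the spot swings it. Flat, its toe packs the gap under the ear so that the corner no longer dips.
- firm_a_shim (a joint): Angle of the shim leaf at one of the three corners with a rigid foot (which of them differs from run to run), rad; 0.6 to 0.75 standing up at the start, same make as loose_shim.
- firm_b_shim (a joint): Angle of the shim leaf at one of the three corners with a rigid foot (which of them differs from run to run), rad; 0.6 to 0.75 standing up at the start, same make as loose_shim.
- firm_c_shim (a joint): Angle of the shim leaf at one of the three corners with a rigid foot (which of them differs from run to run), rad; 0.6 to 0.75 standing up at the start, same make as loose_shim.
- spool: Bystander: red thread spool with black flanges, 33 mm across, 38 mm tall, standing left of the board. Origin: centre of its underside.
- bottle: Bystander: small yellow glue bottle with orange cap, 30 mm across, 74 mm tall, standing right of the board. Origin: centre of its underside.
- meter: Bystander: flat white thermometer with a little display, 31 x 78 x 12 mm, lying behind the board. Origin: centre of its underside.
- desk_lamp: Fixed black desk lamp at the right, an obstacle to arms swinging in from the right. World coordinates: its head hangs at x 0.12 to 0.34, y -0.42 to -0.17, z 0.49 to 0.70 m; its arm runs on from there about 0.6 m up to x 0.53, y -0.72, then down to the bench at x 0.64, y -0.55.
- rod_turner: Fixed rod in its turner, an obstacle: the rod lies along y from 0.75 to -0.28 at x 0.28 to 0.34 (world), its top about 0.14 m above the bench, on a wooden rest at y -0.15.

How it is judged (in metres and radians):
On the way, in this order (a step that is already met when the one before it is completed fails the run):
1. the rocking corner is found: a finger presses the plate and the soft foot goes down at least 2 mm while its shim still stands (value of joint loose_foot above 0.002 m and contact force between the fingers and plate above 1 N and value of joint loose_shim above 0.45 rad), for 0.05 s.
2. that corner's shim is pressed flat (value of joint loose_shim below 0.07 rad), for 0.1 s.
At the end, for the whole second after the job is handed in: The shim of the rocking corner lies flat (within 0.08 rad), the other three still stand (over 0.45 rad), and the plate rests level (within 0.012 rad) within 12 mm of where it was, its soft foot not pressed down (value of joint loose_shim below 0.08 rad and value of joint each of firm_a_shim, firm_b_shim, firm_c_shim above 0.45 rad and value of joint loose_foot below 0.001 m and angle between plate's own z axis and vertical below 0.012 rad and distance of plate from where it was at the start of the episode below 0.012 m and linear speed of plate below 0.01 m/s); the robot touches nothing.
It fails at once if a shim of a firm corner is pressed down (below 0.45 rad) (value of joint any of firm_a_shim, firm_b_shim, firm_c_shim below 0.45 rad).
It fails at once if the plate is shifted or lifted by more than 15 mm (distance of plate from where it was at the start of the episode above 0.015 m).
It fails at once if the plate is tipped by more than 0.12 rad (angle between plate's own z axis and vertical above 0.12 rad).
It fails at once if a bystander is moved by more than 20 mm (distance of any of spool, bottle, meter from where it was at the start of the episode above 0.02 m).
It also fails if it takes over 64 s, if anything falls off the work surface, if the arm or the gripper's body presses on something with over 40 N, if the wrist force passes 120 N, or if a joint passes its speed limit or range.

## Working session

There is one attempt and no reset: what is moved stays moved. The work goes in short steps, each a Python script; the robot and the scene stay as the last script left them, time stands still between calls to the robot, and variables do not carry over. Pictures are saved under pics/ and viewed, at most 10 in all, crops included, and the job is handed in when it is done.

```bash
mkdir -p pics; python3 - <<'E'
from bench import *
import cv2
for n in("top","scene"):
    cv2.imwrite(f"pics/{n}0.png",get_image(n)[:,:,::-1]); c=get_calibration(n); print(n,c["K"].round(1).tolist(),c["R"].round(3).tolist(),c["t"].round(1).tolist())
print(get_time(),nose_length if not callable(nose_length) else nose_length())
E
```

```text
top [[505.9, 0.0, 317.3], [0.0, 505.9, 199.3], [0.0, 0.0, 1.0]] [[-0.396, -0.918, 0.006], [-0.864, 0.37, -0.341], [0.311, -0.14, -0.94]] [136.7, 460.5, 1504.9]
scene [[456.2, 0.0, 320.6], [0.0, 456.2, 196.1], [0.0, 0.0, 1.0]] [[0.643, -0.766, -0.006], [-0.414, -0.34, -0.845], [0.645, 0.545, -0.536]] [-389.0, 225.2, 917.1]
0.1 14.0
```

View pics/top0.png

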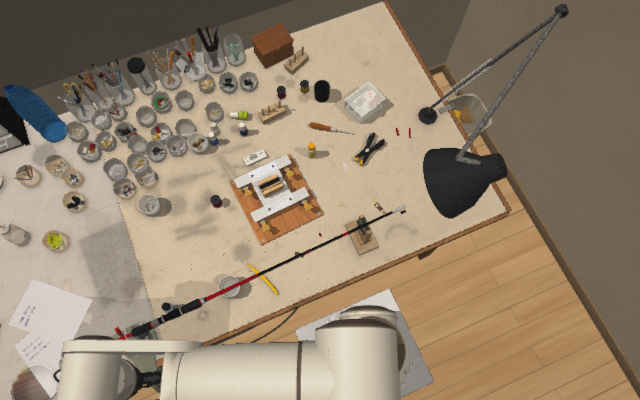

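View pics/scene0.png

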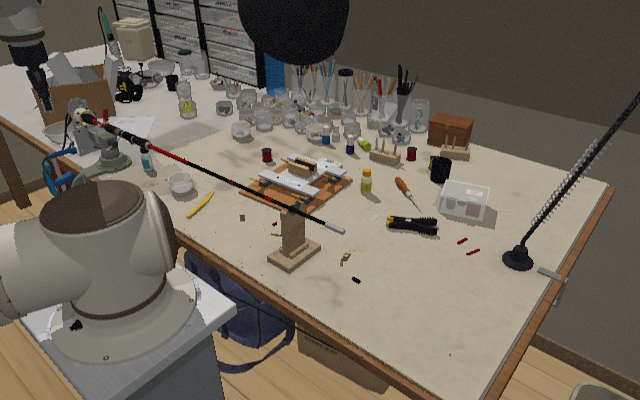

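The top view shows the board around (278,197), with the jig on it. The spool is at (215,200), the bottle at (311,150) and the meter at (256,157). The scene view shows the rod in front of the board. I'll locate the board roughly and look at it with the wrist camera.

```bash
cat > h.py <<'E'
from bench import *
import numpy as np, cv2
def cast(c,uv,z):
    uv=np.atleast_2d(np.array(uv,float)); K,R,t=(np.array(c[k]) for k in "KRt")
    d=np.c_[uv,np.ones(len(uv))]@np.linalg.inv(K).T@R; o=-R.T@t
    return o+d*((z-o[2])/d[:,2])[:,None]
def proj(c,X):
    K,R,t=(np.array(c[k]) for k in "KRt"); p=(np.atleast_2d(X)@R.T+t)@K.T
    return p[:,:2]/p[:,2:]
def shot(n,name,save=True):
    c=get_calibration(n); im=get_image(n)[:,:,::-1].copy()
    np.savez("pics/"+name,im=im,K=c["K"],R=c["R"],t=c["t"]); cv2.imwrite(f"pics/{name}.png",im); return c,im
E
python3 - <<'E'
from h import *
c=get_calibration("top"); print(cast(c,[(278,197),(231,183),(262,243),(323,208),(294,152)],8).round())
p=cast(c,(278,197),20)[0]
w=get_calibration("wrist"); R=np.array(w["R"]);print("wristcam",(-R.T@w["t"]).round(),R.round(2).tolist(),np.array(w["K"]).round().tolist(),get_position(),get_orientation())
E
```

```text
[[559.  48.   8.]
 [667. 173.   8.]
 [435. 153.   8.]
 [466. -72.   8.]
 [689. -62.   8.]]
wristcam [ 94. 571. 372.] [[0.27, 0.96, -0.0], [0.93, -0.26, 0.26], [0.25, -0.07, -0.97]] [[338.0, 0.0, 313.0], [0.0, 338.0, 199.0], [0.0, 0.0, 1.0]] [157.06420633 552.94037722 244.78435496] [-1.79942526e+02 -9.20666570e-03  1.64139910e+02]
```

```bash
python3 - <<'E'
from h import *
set_gripper(0)
p=get_position();movep([p[0],p[1],330],[180,0,164])
movep([510,46,330],[180,0,-175]); 
c,im=shot("wrist","w1")
R=np.array(c["R"]);print(get_time(),(-R.T@c["t"]).round())
E
```

```text
3.5583 [445.  41. 457.]
```

View pics/w1.png

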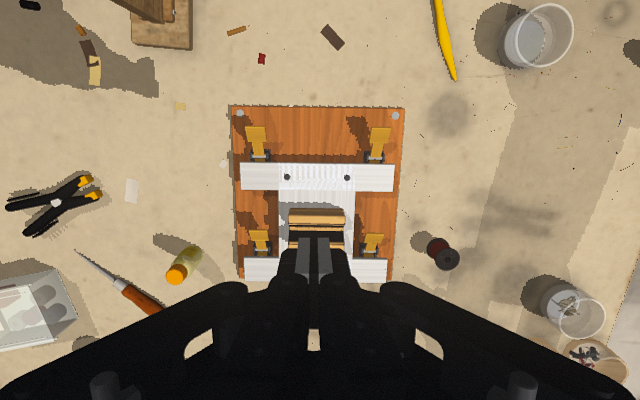

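The wrist view shows the front bar of the plate at rows 163–190, cols 240–394. The brass shims are at about (257,138), (379,140), (261,241) and (372,243). The hand hides the rear bar, so I'll take a second view from further ahead.

```bash
python3 - <<'E'
from h import *
move_linear([595,46,330])
c,im=shot("wrist","w2")
cv2.imwrite("pics/w2c.png",cv2.resize(im[0:260,200:440],None,fx=2.3,fy=2.3,interpolation=cv2.INTER_CUBIC))
for n in("w1","w2"):
    d=np.load(f"pics/{n}.npz"); hsv=cv2.cvtColor(d["im"],cv2.COLOR_BGR2HSV)
    for nm,lo,hi,z in(("brass",(20,150,120),(32,255,255),40),("plate",(0,0,170),(180,40,255),36),("board",(4,110,60),(17,255,255),8)):
        m=cv2.inRange(hsv,lo,hi); m[:, :200]=0; m[:,430:]=0; m[300:]=0
        for k in cv2.findContours(m,cv2.RETR_EXTERNAL,cv2.CHAIN_APPROX_NONE)[0]:
            if cv2.contourArea(k)>120:
                r=cv2.minAreaRect(k); b=cv2.boxPoints(r)
                print(n,nm,int(cv2.contourArea(k)),np.round(r[0],1),np.round(r[1],1),round(r[2],1),cast(d,[r[0]],z).round(1).tolist(), cast(d,b,z)[:,:2].round().tolist())
E
```

```text
w1 plate 789 [267.3 263.3] [32.4 55.3] 60.3 [[651.3, -2.5, 36.0]] [[655.0, -46.0], [609.0, 16.0], [648.0, 41.0], [695.0, -22.0]]
w1 plate 6107 [316.2 222.3] [154.  118.3] 0.8 [[587.1, 58.1, 36.0]] [[680.0, -41.0], [516.0, -44.0], [502.0, 148.0], [665.0, 171.0]]
w1 board 450 [316.  216.4] [56.1 16.8] 1.8 [[588.1, 58.3, 8.0]] [[603.0, 20.0], [578.0, 19.0], [574.0, 96.0], [598.0, 98.0]]
w1 board 12701 [316.4 192.1] [173.1 171.8] 0.8 [[553.4, 55.7, 8.0]] [[692.0, -61.0], [449.0, -63.0], [432.0, 157.0], [673.0, 192.0]]
w2 plate 10856 [322.3 158.5] [162.2 131.1] 0.7 [[587.5, 57.8, 36.0]] [[681.0, -41.0], [517.0, -45.0], [502.0, 147.0], [666.0, 171.0]]
w2 board 143 [322.5 179. ] [ 8. 57.] 90.0 [[619.0, 61.8, 8.0]] [[617.0, 23.0], [610.0, 100.0], [621.0, 101.0], [628.0, 24.0]]
w2 board 174 [323.8 145.2] [59.4  8.6] 4.8 [[573.7, 59.2, 8.0]] [[580.0, 20.0], [568.0, 20.0], [568.0, 98.0], [579.0, 99.0]]
w2 board 14002 [322.9 129.5] [182.1 189.2] 0.7 [[553.6, 56.0, 8.0]] [[692.0, -60.0], [450.0, -63.0], [433.0, 157.0], [674.0, 194.0]]
```

View pics/w2c.png

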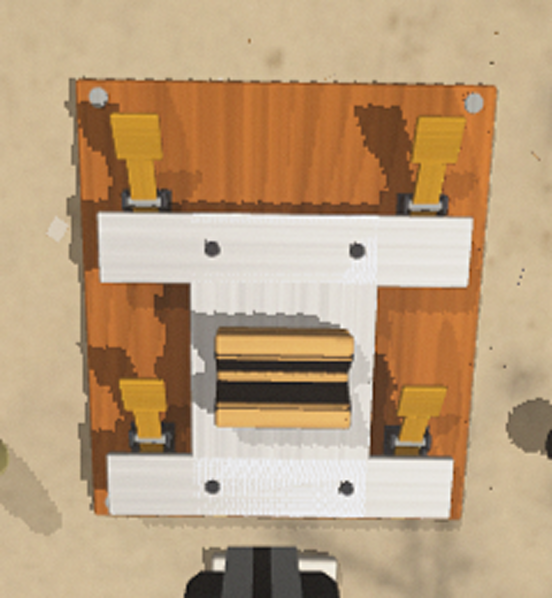

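The four ears and four shims are clearly visible in the crop. The ear bars span rows 212–285 and 455–518, and the hinges are at (147,200), (424,204), (152,438) and (408,440).

```bash
python3 - <<'E'
from h import *
D=[np.load(f"pics/{n}.npz") for n in("w1","w2")]
B=[]
for d in D:
    hsv=cv2.cvtColor(d["im"],cv2.COLOR_BGR2HSV)
    m=cv2.inRange(hsv,(18,185,120),(30,255,255)); m[:,:200]=0;m[:,430:]=0;m[300:]=0
    ks=[k for k in cv2.findContours(m,cv2.RETR_EXTERNAL,cv2.CHAIN_APPROX_NONE)[0] if cv2.contourArea(k)>60]
    L=[]
    for k in ks:
        p=k[:,0].astype(float); t=p[:,1].min(); q=p[p[:,1]<t+3]; L.append([(q[:,0].min()+q[:,0].max())/2,t])
        print("brass",int(cv2.contourArea(k)),L[-1],p[:,1].max())
    B.append(sorted(L,key=lambda a:(a[1]>np.mean([b[1] for b in L]),a[0])))
P=[np.array(d["K"])@np.c_[d["R"],d["t"]] for d in D]
def tri(a,b):
    X=cv2.triangulatePoints(P[0],P[1],np.array(a,float).reshape(2,1),np.array(b,float).reshape(2,1)); return (X[:3]/X[3]).ravel()
if len(B[0])==len(B[1])==4:
    T=np.array([tri(a,b) for a,b in zip(*B)]); print("tips FR FL RR RL",T.round(1).tolist())
# front bar corners height check w1/w2
f=lambda L:np.array(L,float)/2.3+[200,0]
C=f([(98,212),(472,217),(107,516),(448,519)]) ; W=cast(D[1],C,36)[:,:2]
print("plate corners",W.round(1).tolist())
print("h", tri((240,163),C[0])[2],tri((394,165.5),C[1])[2])
FR,FL,RR,RL=W; ctr=W.mean(0); ex=(RR+RL-FR-FL)/2; ey=(FL+RL-FR-RR)/2
print("dims",np.linalg.norm(ex),np.linalg.norm(ey),"ctr",ctr,"yaw",np.degrees([np.arctan2(ex[1],ex[0]),np.arctan2(-ey[0],ey[1])]))
yaw=np.mean([np.arctan2(ex[1],ex[0]),np.arctan2(-ey[0],ey[1])]); R=np.array([[np.cos(yaw),-np.sin(yaw)],[np.sin(yaw),np.cos(yaw)]])
H=cast(D[1],f([(147,202),(424,204),(152,438),(408,440)]),23)[:,:2]; print("hinges local",((H-ctr)@R).round(1).tolist())
if 'T' in globals(): print("tips local",((T[:,:2]-ctr)@R).round(1).tolist())
E
```

```text
brass 211 [np.float64(374.5), np.float64(233.0)] 249.0
brass 240 [np.float64(257.5), np.float64(230.0)] 248.0
brass 399 [np.float64(380.5), np.float64(127.0)] 156.0
brass 402 [np.float64(254.5), np.float64(126.0)] 154.0
brass 293 [np.float64(384.0), np.float64(168.0)] 190.0
brass 332 [np.float64(261.0), np.float64(165.0)] 189.0
brass 539 [np.float64(391.5), np.float64(51.0)] 87.0
brass 549 [np.float64(258.0), np.float64(49.0)] 85.0
tips FR FL RR RL [[470.0, -25.8, 48.3], [458.2, 123.8, 44.0], [600.5, -16.5, 46.9], [590.8, 133.4, 48.6]]
plate corners [[517.2, -43.9], [502.7, 148.8], [682.5, -33.2], [667.3, 161.1]]
h 38.114411268247615 41.45549792593265
dims 165.34813295465935 194.02727427775602 ctr [592.43995882  58.19371962] yaw [3.99289082 4.38537575]
hinges local [[-88.5, -72.8], [-89.6, 74.2], [40.1, -72.8], [39.2, 73.9]]
tips local [[-128.3, -74.8], [-129.1, 75.2], [2.6, -75.0], [3.8, 75.1]]
```

```bash
cat >> h.py <<'E'
ctr=np.array([592.4,58.2]); yaw=np.radians(4.19)
RB=np.array([[np.cos(yaw),-np.sin(yaw)],[np.sin(yaw),np.cos(yaw)]])
O=[180,0,4.19-180]
def w(x,y): return list(ctr+RB@np.array([x,y]))
E
python3 - <<'E'
from h import *
move_linear(w(65,75)+[120],orientation=O)
for n,x,y in(("RL",65,75),("RR",65,-75),("FR",-65,-75),("FL",-65,75)):
    p=w(x,y); move_linear(p+[115]); move_linear(p+[62],100); sleep(.2); f0=get_contact_force()[2]
    a=move_linear(p+[42],10,threshold=1.5); z1=get_position()[2]; f1=get_contact_force()[2]-f0
    b=move_linear(p+[42],8,threshold=6); sleep(.15); z2=get_position()[2]; f2=get_contact_force()[2]-f0
    print(n,a,b,round(z1,2),round(z2,2),round(f1,1),round(f2,1),get_time()); move_linear(p+[62],60)
    if z1-z2>1.8 : print("soft",n); break
move_linear(p+[115])
E
```

```text
RL True True 50.04 50.03 5.5 6.2 8.8
RR True True 50.03 50.04 6.9 6.3 12.8667
FR True True 49.24 46.32 2.8 8.8 17.0833
soft FR
```

The front-right corner dips 3.7 mm, while rear-left and rear-right are rigid. Now I'll press the front-right shim flat.

```bash
python3 - <<'E'
from h import *
p=w(-119.5,-75); move_linear(p+[115]); move_linear(p+[78],100); sleep(.2); f0=get_contact_force()
a=move_linear(p+[34.5],20,threshold=20); sleep(.3); print(a,get_position().round(2) if hasattr(get_position(),'round') else get_position(),(np.array(get_contact_force())-f0).round(1))
move_linear(p+[115],60); 
q=w(-65,-75)  
move_linear([525,46,330]); c,im=shot("wrist","w3"); print(get_time())
cv2.imwrite("pics/w3c.png",cv2.resize(im[0:300,180:450],None,fx=1.9,fy=1.9,interpolation=cv2.INTER_CUBIC))
E
```

```text
True [478.55 -25.34  35.75] [-3.1  0.6 10. ]
24.725
```

View pics/w3c.png

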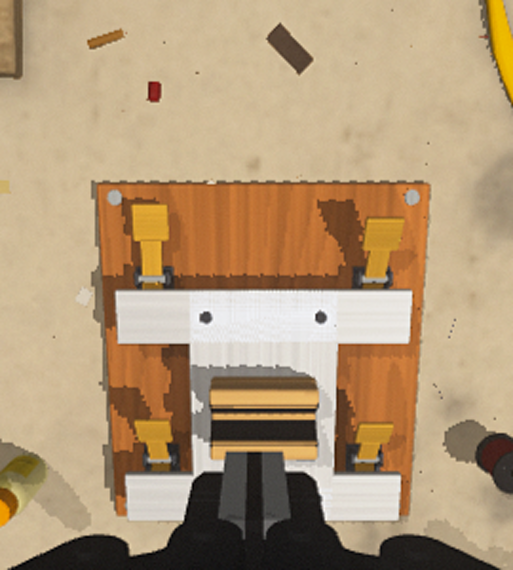

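The front-right leaf at (150,240) now lies long and shadowless. The other three still stand and the plate is in place. I'll check the leaf's tip position numerically and then hand in.

```bash
python3 - <<'E'
from h import *
d=np.load("pics/w3.npz"); uv=np.array([[150,205]])/1.9+[180,0]
t=(cast(d,uv,22)[0,:2]-ctr)@RB; print(t)
if t[0]<-135: print(sign_off(),get_time())
E
```

```text
[-136.90566566  -73.77373044]
the job is handed in; nothing more can be done
the job is handed in; nothing more can be done
```

The front-right corner was the soft one: it dipped about 3.7 mm when pressed. I pressed its shim flat, left the other three standing, and handed the job in; sign-off gave no pass or fail verdict.

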